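# Square up blanks on the magnetic chuck

### The arm

A 7-joint arm with a two-finger parallel gripper is mounted at the origin on the work surface. World frame = base frame: x ahead of the robot, y to its left, z up, the work surface at z = 0. Lengths are in m, angles in degrees, forces in N, time in s.
With the tool pointing down it reaches from about 0.375 to 0.925 m from the base axis. Payload 3.1 kg.
Tool frame: the origin (TCP) lies between the finger pads; the fingertips stand 19 mm ahead of it and the grasp point (between the pads) is the TCP; z points along the fingers, y is the direction in which the jaws open and shut (so a half turn about z gives the same grasp; the last joint's range is limited). The gripper opens to 85 mm and grips with 20 to 120 N. Pads are 22 mm wide; open, the fingers measure 114 mm over their backs; the gripper's body (76 mm by 85 mm) begins 54 mm behind the grasp point. The pads swing forward as they close: fully open they stand 13 mm farther back than shut.
Start: joints at [-80.375, 21.939, 2.515, 91.553, -1.026, 66.532, -2.859], TCP at [0.171, 0.627, 0.25] pointing down, gripper open.
Joint ranges: [-149.38, 149.38], [-23.57, 123.04], [-84.95, 90], [0, 143.3], [-89.99, 269.99], [3.08, 112.72], [-163.45, 163.45]. Speed limits (degrees/s): [159.86, 159.86, 180, 180, 180, 180, 180].

### API

Orientations are given as [roll, pitch, yaw] about the fixed x, y, z axes, in that order (R = Rz(yaw) Ry(pitch) Rx(roll)).
In Python, from plant import * gives the robot as it stands. Calls block until the motion is done:
- move_ptp(position, orientation): joint-space move of the TCP to a pose.
- line_to(position, orientation=None, v=0.15, threshold=None): straight line of the TCP; orientation=None keeps the orientation; v is the mean speed in m/s. With threshold (N) it stops when the force on the tool has changed by that much, and returns True; else False.
- set_joints(angles): joint-space move.
- open_gripper() and close(squeeze=None): open the fingers fully, or close them until they stop; squeeze is the grip in N (None keeps the last).
- pause(seconds).
- solve_ik(position, orientation): joint angles nearest the present ones, or None.
- grab_frame(name): name is "side" or "top"; returns the picture (400x640x3 uint8, red, green, blue); there is no depth.
- camera_params(name): a dict with "vfov" (degrees; the focal length in pixels is half the picture's height over the tangent of half this angle, whatever the lens; pixels are square), "cx", "cy" (the principal point, pixels), "T" (4x4, takes a point from camera to world coordinates). Camera axes: x right, y up, looking along -z (the intrinsics and any distortion apply to the point x, -y, -z); pixel columns grow to the right and rows downward; lengths in m; the calibration is good to about 2 mm. A picture is of the moment at which its call begins. camera_params takes no time and is no camera call.
A pose or a line that the arm cannot do raises Unreachable and nothing moves.
- finish_job(): hands the job in, once; it reports no verdict.
Readings, each from a call of its own:
- get_clock(): time.
- get_joint_positions(): joint angles.
- get_dq(): joint speeds.
- get_effort(): joint torques, N m.
- get_ee_pos(): TCP position.
- get_ee_rot(): TCP orientation.
- get_force(): force on the tool from outside, world axes, zero at the start.
- get_wrist_torque(): the same for the moment, N m.
- get_finger_gap(): finger opening in m.
Only numpy, scipy, OpenCV 4.12 (cv2) and the standard library are available. Lean on these libraries where they do the work, as an engineer would, in place of code of your own. Each camera call takes 0.05 s, during which the arm holds its last target.

### The job

Square up the four loose blanks on the grinder's magnetic chuck, ready for the magnet: take the long parallel from its rubber mat and with it push the blanks as one group up to the back rail until the whole row is pressed home in line against it, then close the row up along the rail with the parallel until it is pressed against the end stop without gaps. Each time press and hold for a moment with about 10 newtons, never over 20, and push with the parallel only, no fingers on the blanks. Put the parallel back on its mat and leave everything else where it lies.

Things in the scene. Friction and masses are not known exactly. Their poses are not given: they have to be found in the camera images.
- chuck: Magnetic chuck of a surface grinder, fixed on the bench: a block 150 mm (its x) by 300 mm (its y) by 52 mm high with a smooth flat top face. Origin: centre of its underside, on the bench; the top face is 52 mm above it. Its x axis points level towards the back rail, its y axis along the rail towards the end stop. The magnet is off and parts slide freely on the face. Hold-down lugs 14 mm high stand out 17 mm from both 150 mm ends.
- back_rail: Back rail on the chuck's far (+x) long side: a bolted carrier with a straight steel strip, 300 mm long, 8 mm above the top face, always parallel to the chuck's y. The strip is screwed tight in slots and its setting is not measured: its inner face, which the blanks seat against, lies 0 to 20 mm to -x of the origin. Origin: middle of the chuck's far top edge, at top face height. Axes as the chuck's.
- end_stop: End stop at the chuck's +y end: a carrier with a steel block 30 mm wide (15 to 45 mm to -x of the origin), 8 mm above the top face. Screwed tight in a slot, setting not measured: its inner face, which the row butts against, lies 0 to 20 mm to -y of the origin. Origin: the far (+x), +y corner of the chuck's top face, at its height. Axes as the chuck's.
- blank1: One of four equal steel blanks 45 mm (its x) by 32 mm (its y) by 14 mm high, small hole in the top, about 0.1 to 0.2 kg, loose on the chuck face. Origin: centre of its underside. They start in a crooked line with gaps, blank1 nearest the end stop, then 2, 3, 4. In the finished row each has its 32 mm end against the rail and the 45 mm sides touch, so the four fill 128 mm of rail in the same order.
- blank2: One of four equal steel blanks 45 mm (its x) by 32 mm (its y) by 14 mm high, small hole in the top, about 0.1 to 0.2 kg, loose on the chuck face. Origin: centre of its underside. They start in a crooked line with gaps, blank1 nearest the end stop, then 2, 3, 4. In the finished row each has its 32 mm end against the rail and the 45 mm sides touch, so the four fill 128 mm of rail in the same order.
- blank3: One of four equal steel blanks 45 mm (its x) by 32 mm (its y) by 14 mm high, small hole in the top, about 0.1 to 0.2 kg, loose on the chuck face. Origin: centre of its underside. They start in a crooked line with gaps, blank1 nearest the end stop, then 2, 3, 4. In the finished row each has its 32 mm end against the rail and the 45 mm sides touch, so the four fill 128 mm of rail in the same order.
- blank4: One of four equal steel blanks 45 mm (its x) by 32 mm (its y) by 14 mm high, small hole in the top, about 0.1 to 0.2 kg, loose on the chuck face. Origin: centre of its underside. They start in a crooked line with gaps, blank1 nearest the end stop, then 2, 3, 4. In the finished row each has its 32 mm end against the rail and the 45 mm sides touch, so the four fill 128 mm of rail in the same order.
- parallel: Long parallel, the straightedge for this job: a plain ground steel bar 200 mm (its x) by 10 mm thick (its y) by 36 mm high (its z), about 0.5 kg, standing on its long edge on the mat. Origin: centre of its underside. It is taken by its 10 mm thickness at mid-length; held on edge by its upper half, the fingers clear the tops of the 14 mm blanks.
- mat: Black rubber mat 300 mm (its x) by 170 mm (its y) by 4 mm thick, fixed on the bench. Origin: centre of its underside. The parallel stands on it along its x, on the -y half.
- micrometer: Outside micrometer lying on the +y half of the mat, about 140 mm by 50 mm by 15 mm. Bystander. Origin near the middle of its bow.
- oilstone: Small oilstone, 26 by 62 by 12 mm, lying on the chuck face in the corner away from rail and stop. Bystander. Origin: centre of its underside.
- t_key: Steel T-handle key, crossbar 110 mm along its x, shaft 100 mm along its y, 10 mm thick, lying on the bench. Bystander. Origin: under the middle of the crossbar.
- oil_bottle: Clear oil bottle with pointed nozzle, 56 mm across, 152 mm high, on the bench. Bystander. Origin: centre of its underside.
- paste_jar: Amber jar with lid, 64 mm across, 75 mm high, on the bench. Bystander. Origin: centre of its underside.
- indicator_stand: Dial indicator on a round-based post stand, base 80 mm across, 194 mm high. Bystander. Origin: centre of its underside.
- setup_block: Steel setting-up block with holes, 25 by 50 by 75 mm, standing on the bench. Bystander. Origin: centre of its underside.

How it is judged (in metres and radians):
On the way, in this order (a step that is already met when the one before it is completed fails the run):
1. the four blanks, in line and square, are pressed against the back rail with more than 3 N (angle between the x axis of each of blank1, blank2, blank3, blank4 and the x axis of chuck, either way round below 0.04 rad and x of blank2 in the frame of blank1 between -0.002 and 0.002 m and x of blank3 in the frame of blank2 between -0.002 and 0.002 m and x of blank4 in the frame of blank3 between -0.002 and 0.002 m and x of blank4 in the frame of blank1 between -0.004 and 0.004 m and contact force between back_rail and anything else above 3 N), for 0.2 s.
2. the row, in line and without gaps, is pressed against the end stop with more than 3 N (angle between the x axis of each of blank1, blank2, blank3, blank4 and the x axis of chuck, either way round below 0.04 rad and x of blank2 in the frame of blank1 between -0.002 and 0.002 m and x of blank3 in the frame of blank2 between -0.002 and 0.002 m and x of blank4 in the frame of blank3 between -0.002 and 0.002 m and x of blank4 in the frame of blank1 between -0.004 and 0.004 m and y of blank2 in the frame of blank1 above -0.0345 m and y of blank3 in the frame of blank2 above -0.0345 m and y of blank4 in the frame of blank3 above -0.0345 m and contact force between end_stop and anything else above 3 N), for 0.2 s.
At the end, for the whole second after the job is handed in: The blanks lie flat at rail and stop, ends in line within 2 mm from each to the next, square within 2 degrees, gaps between them under 2.5 mm; the parallel is at rest on its mat, its centre within 70 mm along and 85 mm across of the mat centre, standing or lying (angle between each of blank1, blank2, blank3, blank4's own z axis and vertical below 0.04 rad and height (world z) of each of blank1, blank2, blank3, blank4 below 0.055 m and x of each of blank1, blank2, blank3, blank4 in the frame of chuck above 0.031 m and y of blank1 in the frame of chuck above 0.111 m and angle between the x axis of each of blank1, blank2, blank3, blank4 and the x axis of chuck, either way round below 0.04 rad and x of blank2 in the frame of blank1 between -0.002 and 0.002 m and x of blank3 in the frame of blank2 between -0.002 and 0.002 m and x of blank4 in the frame of blank3 between -0.002 and 0.002 m and x of blank4 in the frame of blank1 between -0.004 and 0.004 m and y of blank2 in the frame of blank1 above -0.0345 m and y of blank3 in the frame of blank2 above -0.0345 m and y of blank4 in the frame of blank3 above -0.0345 m and linear speed of each of blank1, blank2, blank3, blank4, parallel below 0.01 m/s and x of parallel in the frame of mat between -0.07 and 0.07 m and y of parallel in the frame of mat between -0.085 and 0.085 m and height (world z) of parallel below 0.025 m); the robot touches nothing.
It fails at once if the back rail is loaded with more than 20 N (contact force between back_rail and anything else above 20 N).
It fails at once if the end stop is loaded with more than 20 N (contact force between end_stop and anything else above 20 N).
It fails at once if a blank is touched by the fingers (contact force between the fingers and blank1 above 0.5 N or contact force between the fingers and blank2 above 0.5 N or contact force between the fingers and blank3 above 0.5 N or contact force between the fingers and blank4 above 0.5 N).
It fails at once if a bystander is moved by more than 15 mm (distance of any of micrometer, oilstone, t_key, oil_bottle, paste_jar, indicator_stand, setup_block from where it was at the start of the episode above 0.015 m).
It also fails if it takes over 72 s, if anything falls off the work surface, if the arm or the gripper's body presses on something with over 40 N, if the wrist force passes 120 N, or if a joint passes its speed limit or range.

## Working session

There is one attempt and no reset: what is moved stays moved. The work goes in short steps, each a Python script; the robot and the scene stay as the last script left them, time stands still between calls to the robot, and variables do not carry over. Pictures are saved under pics/ and viewed, and the job is handed in when it is done.

```bash
ls; mkdir -p pics; python3 - <<'E'
from plant import *
import cv2
for n in ("top","side"):
    im=grab_frame(n); cv2.imwrite(f"pics/{n}0.png",im[:,:,::-1]); print(n,camera_params(n))
print(get_clock(),get_force(),get_ee_rot(),get_finger_gap())
E
```

```text
pics
top {'vfov': 45.93506614268449, 'cx': 315.2707669185585, 'cy': 197.74286456659246, 'T': array([[-3.45984102e-04,  9.98765883e-01, -4.96647820e-02,
         4.59326017e-01],
       [-9.99756172e-01, -1.44201606e-03, -2.20344610e-02,
        -8.72284334e-02],
       [-2.20788853e-02,  4.96450488e-02,  9.98522855e-01,
         1.46968106e+00],
       [ 0.00000000e+00,  0.00000000e+00,  0.00000000e+00,
         1.00000000e+00]])}
side {'vfov': 46.9555721444178, 'cx': 320.65404433870646, 'cy': 198.53237035865175, 'T': array([[-0.83553683,  0.42630525, -0.34661511,  0.11606339],
       [-0.54935103, -0.65918513,  0.513506  ,  0.53368079],
       [-0.00957322,  0.61946654,  0.78496469,  0.97862188],
       [ 0.        ,  0.        ,  0.        ,  1.        ]])}
0.1 [ 0.69396593 -0.28366184  0.24950318] [-1.79860061e+02  7.05953049e-03  1.64776535e+02] 0.08538084788863365
```

View pics/top0.png

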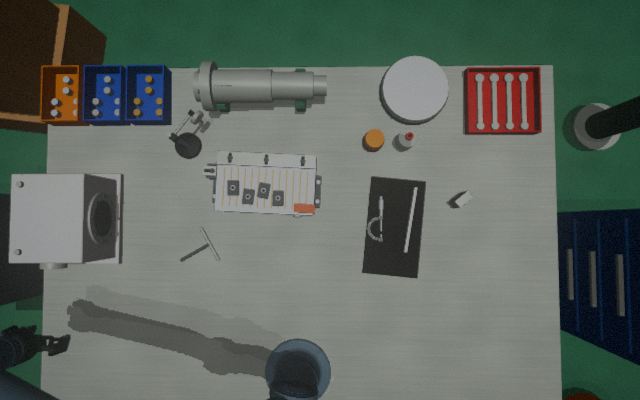

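View pics/side0.png

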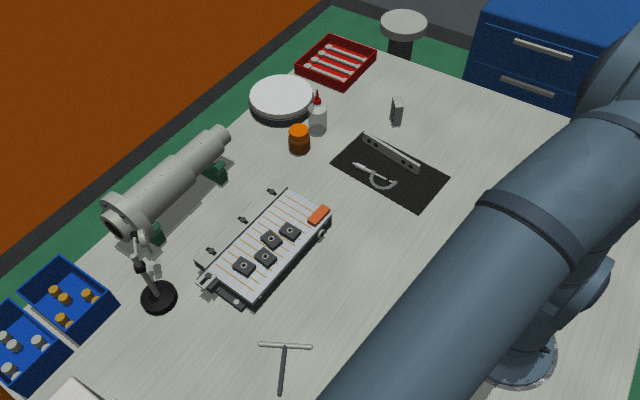

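```bash
cat > h.py <<'E'
import numpy as np, cv2
from plant import *
def proj(n,P):
    c=camera_params(n);T=c['T'];f=200/np.tan(np.radians(c['vfov']/2))
    p=(np.atleast_2d(P)-T[:3,3])@T[:3,:3]
    return np.c_[c['cx']+f*p[:,0]/-p[:,2], c['cy']+f*-p[:,1]/-p[:,2]]
def unproj(n,uv,z):
    c=camera_params(n);T=c['T'];f=200/np.tan(np.radians(c['vfov']/2))
    uv=np.atleast_2d(uv).astype(float)
    d=np.c_[(uv[:,0]-c['cx'])/f,-(uv[:,1]-c['cy'])/f,-np.ones(len(uv))]@T[:3,:3].T
    return T[:3,3]+d*((z-T[2,3])/d[:,2])[:,None]
def crop(n,im,x0,y0,x1,y1,s,name):
    c=cv2.resize(im[y0:y1,x0:x1,::-1],None,fx=s,fy=s,interpolation=cv2.INTER_CUBIC)
    for x in range((x0+9)//10*10,x1,10): cv2.putText(c,str(x),(int((x-x0+.5)*s),8),0,.3,(0,0,255),1); cv2.line(c,(int((x-x0+.5)*s),10),(int((x-x0+.5)*s),16),(0,0,255),1)
    for y in range((y0+9)//10*10,y1,10): cv2.putText(c,str(y),(0,int((y-y0+.5)*s)),0,.3,(0,0,255),1); cv2.line(c,(20,int((y-y0+.5)*s)),(26,int((y-y0+.5)*s)),(0,0,255),1)
    cv2.imwrite(f"pics/{name}.png",c)
E
python3 - <<'E'
from h import *
print(get_ee_pos(),get_force(),get_clock())
t=cv2.imread("pics/top0.png")[:,:,::-1];s=cv2.imread("pics/side0.png")[:,:,::-1]
crop("top",t,200,145,330,220,6,"c1"); crop("top",t,355,170,435,285,5,"c2")
crop("side",s,190,180,340,320,4,"c3"); crop("side",s,325,120,455,220,6,"c4")
E
```

```text
[0.17050928 0.62639139 0.24899122] [ 0.69396593 -0.28366184  0.24950318] 0.1
```

View pics/c1.png

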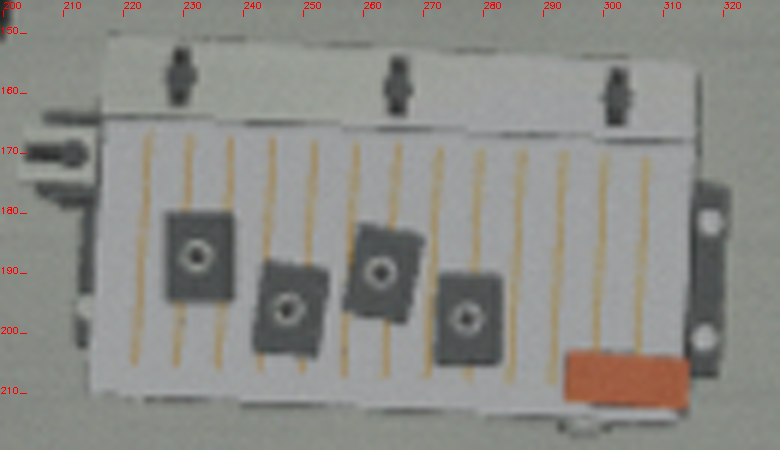

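View pics/c2.png

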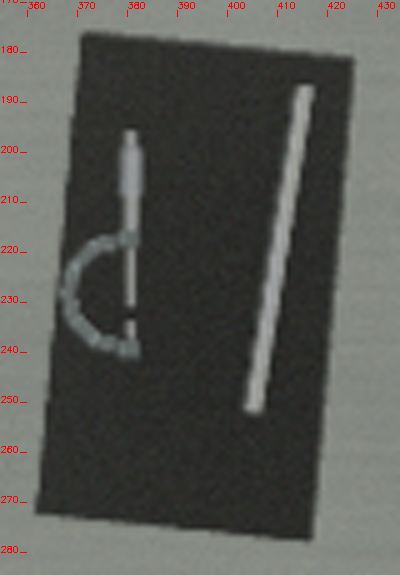

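View pics/c3.png

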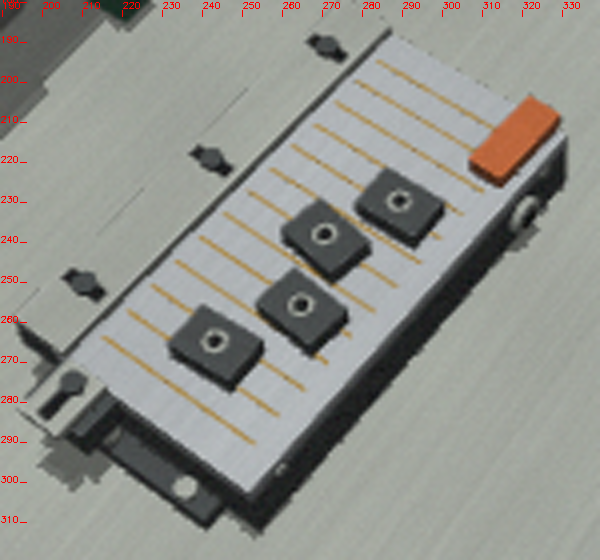

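View pics/c4.png

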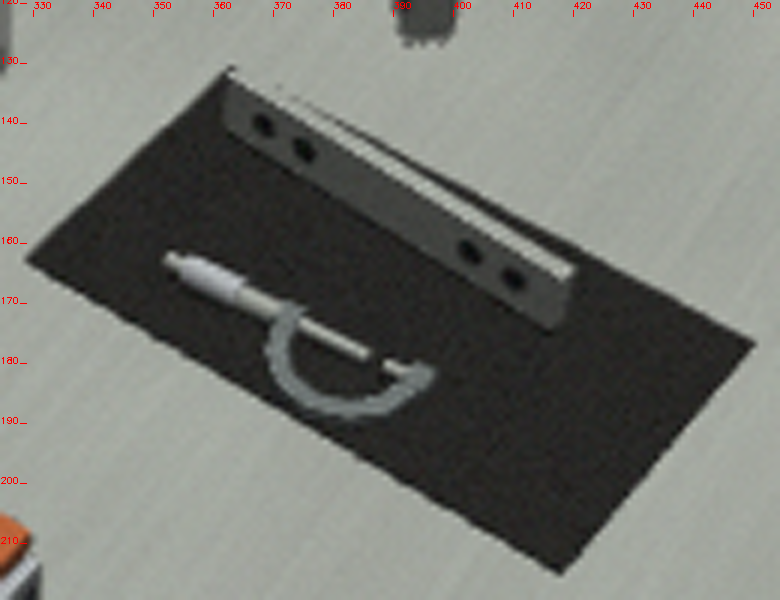

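```bash
python3 - <<'E'
from h import *
np.set_printoptions(precision=4,suppress=True)
def T(c,o,s): return np.array(c,float)/s+np.array(o)-.5
t=lambda *c:unproj
top=T([[92,393],[688,420],[100,117],[694,141]],(200,145),6)
print("chuck top NL,NR,railL,railR z=.052,.052,.06,.06");A=unproj("top",top[:2],.052);B=unproj("top",top[2:],.06);print(A,B)
sd=T([[243,495],[563,138],[388,33],[62,360]],(190,180),4)
print(unproj("side",sd[:2],.052),unproj("side",sd[2:],.052))
print("par top");p=T([[305,86],[255,411]],(355,170),5);P=unproj("top",p,.04);print(P,np.linalg.norm(P[1]-P[0]),P.mean(0),np.degrees(np.arctan2(*(P[0]-P[1])[[1,0]])))
p=T([[229,73],[570,270]],(325,120),6);P=unproj("side",p,.04);print(P,np.linalg.norm(P[1]-P[0]),P.mean(0),np.degrees(np.arctan2(*(P[0]-P[1])[[1,0]])))
print("mat");m=T([[81,33],[354,59],[313,541],[36,514]],(355,170),5);M=unproj("top",m,.004);print(M,M.mean(0))
m=T([[26,260],[229,70],[755,345],[562,573]],(325,120),6);M=unproj("side",m,.004);print(M,M.mean(0))
b=T([[197,257],[288,311],[380,272],[468,319]],(200,145),6);print("blanks",unproj("top",b,.066))
b=T([[214,341],[301,305],[324,234],[399,201]],(190,180),4);print(unproj("side",b,.066))
print("strip/end block")
E
```

```text
chuck top NL,NR,railL,railR z=.052,.052,.06,.06
[[ 0.4932  0.2473  0.052 ]
 [ 0.4795 -0.0526  0.052 ]] [[ 0.6318  0.2428  0.06  ]
 [ 0.6188 -0.0558  0.06  ]]
[[ 0.4944  0.2534  0.052 ]
 [ 0.4781 -0.0444  0.052 ]] [[ 0.6199 -0.054   0.052 ]
 [ 0.634   0.2446  0.052 ]]
par top
[[ 0.5634 -0.3588  0.04  ]
 [ 0.3677 -0.3268  0.04  ]] 0.1982862983822193 [ 0.4656 -0.3428  0.04  ] -9.29657323175418
[[ 0.5643 -0.3557  0.04  ]
 [ 0.3678 -0.3276  0.04  ]] 0.19850322809297805 [ 0.466  -0.3416  0.04  ] -8.130846325681182
mat
[[ 0.5994 -0.2273  0.004 ]
 [ 0.5828 -0.3961  0.004 ]
 [ 0.286  -0.3675  0.004 ]
 [ 0.3021 -0.1978  0.004 ]] [ 0.4426 -0.2972  0.004 ]
[[ 0.5984 -0.2258  0.004 ]
 [ 0.5825 -0.3917  0.004 ]
 [ 0.2847 -0.3643  0.004 ]
 [ 0.3021 -0.1966  0.004 ]] [ 0.4419 -0.2946  0.004 ]
blanks [[0.5607 0.1921 0.066 ]
 [0.5337 0.1463 0.066 ]
 [0.553  0.1005 0.066 ]
 [0.5295 0.0565 0.066 ]]
[[0.5619 0.1926 0.066 ]
 [0.5349 0.1468 0.066 ]
 [0.5534 0.1006 0.066 ]
 [0.5299 0.0573 0.066 ]]
strip/end block
```

```bash
cat >> h.py <<'E'
def R(a): a=np.radians(a); return np.array([[np.cos(a),-np.sin(a)],[np.sin(a),np.cos(a)]])
E
python3 - <<'E'
from h import *
np.set_printoptions(precision=4,suppress=True)
g=cv2.imread("pics/top0.png",0).astype(float)
# rail dark line minimum row, near edge: max drop
def fit(rows0,f,cols,z):
    pts=[]
    for c in cols:
        r0=rows0(c); rr=np.arange(r0-4,r0+5); v=f(g,rr,c); i=v.argmax()
        if 0<i<len(v)-1:
            d=(v[i-1]-v[i+1])/(2*(v[i-1]-2*v[i]+v[i+1])) if v[i-1]-2*v[i]+v[i+1] else 0
            pts.append((c,rr[i]+d))
    P=unproj("top",pts,z)
    k=cv2.fitLine(P[:,:2].astype(np.float32),cv2.DIST_HUBER,0,.001,.001).ravel(); 
    r=(P[:,:2]-k[2:])@np.array([-k[1],k[0]])
    print("yaw",np.degrees(np.arctan2(k[1],k[0]))%180-90,"pt",k[2:],"rms",r.std(),len(P)); return k
near=fit(lambda c:int(210+(c-215)*.045),lambda g,rr,c:-(g[rr+1,c]-g[rr-1,c]),range(218,290),.052)
rail=fit(lambda c:int(164+(c-217)*.041),lambda g,rr,c:-g[rr,c],range(220,312),.06)
fd=fit(lambda c:int(164+(c-217)*.041),lambda g,rr,c:-(g[rr+1,c]-g[rr-1,c]),range(220,312),.06)
E
python3 - <<'E'
from h import *
np.set_printoptions(precision=4,suppress=True)
yaw=-2.65
ex,ey=R(yaw).T
NL=np.array([.4932,.2473]);
O=NL+ex*.075-ey*.15
NR=np.array([.4795,-.0526]); O2=NR+ex*.075+ey*.15
print("O",O,O2)
O=(O+O2)/2
for n,p in dict(b1=[.5612,.1923],b2=[.5342,.1465],b3=[.5532,.1005],b4=[.5297,.0569],rl=[.6318,.2428],rr=[.6188,-.0558]).items(): print(n,(np.array(p)-O)@np.array([ex,ey]).T)
o=np.array([[565,352],[690,362],[686,409],[563,402]])/6+[200,145]-np.array(.5)
print("oil",(unproj("top",o,.064)[:,:2]-O)@np.array([ex,ey]).T)
c=np.array([[167,213],[234,213],[234,302],[167,302],[265,260],[330,268],[317,357],[252,350],[360,223],[425,234],[405,323],[344,312],[437,272],[502,272],[502,365],[434,365]])/6+[200,145]-np.array(.5)
print("corners",((unproj("top",c,.066)[:,:2]-O)@np.array([ex,ey]).T).reshape(4,4,2))
P=O+.04*ex
for pos,y in (([.466,-.342,.15],-8.7),([.466,-.342,.15],171.3),([*(O-.05*ex),.15],87.35),([*(O-.05*ex),.15],-92.65),([*(O+.041*ex-.15*ey),.0895],87.35),([*(O+.041*ex-.15*ey),.0895],-92.65)):
    print(y,solve_ik(pos,[180,0,y]))
E
```

```text
yaw -2.8707352 pt [0.4881 0.1225] rms 0.0008377041150296418 72
yaw -2.834053 pt [0.626  0.1076] rms 0.002352597683155132 86
yaw -2.8606796 pt [0.6279 0.0901] rms 0.0014537573008742961 89
O [0.5612 0.094 ] [0.5614 0.0938]
b1 [-0.0046  0.0983]
b2 [-0.0295  0.0513]
b3 [-0.0084  0.0062]
b4 [-0.0298 -0.0384]
rl [0.0636 0.152 ]
rr [ 0.0644 -0.1469]
oil [[-0.0441 -0.0877]
 [-0.0463 -0.1501]
 [-0.0697 -0.1492]
 [-0.069  -0.0879]]
corners [[[ 0.0162  0.1143]
  [ 0.0177  0.0808]
  [-0.0267  0.0783]
  [-0.0282  0.1119]]

 [[-0.0051  0.064 ]
  [-0.0076  0.0313]
  [-0.0523  0.0354]
  [-0.0502  0.0681]]

 [[ 0.0155  0.0175]
  [ 0.0114 -0.0153]
  [-0.0334 -0.0075]
  [-0.0293  0.0232]]

 [[-0.0073 -0.0222]
  [-0.0058 -0.0546]
  [-0.0521 -0.0569]
  [-0.0536 -0.023 ]]]
-8.7 [-17.772   37.4088  66.1167 108.7206 -39.5207  60.7981 -33.6855]
171.3 [ 30.0645  20.5566   2.5159 106.6687  -1.1088  52.798  114.3909]
87.35 [-47.3148  17.2323  36.8356 115.7994 -13.2086  51.0121  -5.9833]
-92.65 [ 42.4991  33.9901 -70.913  111.9518  37.0164  61.3466 132.6241]
87.35 [-35.7841  36.1474  48.1985 107.3071 -33.9161  52.0044  26.1364]
-92.65 [ -50.6829   60.9659   78.16    107.8159  -64.5542   71.3805 -132.8324]
```

```bash
python3 - <<'E'
from h import *
c=[.466,-.3422]
move_ptp([*c,.16],[180,0,171.4]); print(get_clock())
line_to([*c,.039],v=.12); close(100); print(get_clock(),get_finger_gap(),get_ee_pos(),get_ee_rot(),get_force())
line_to([*c,.15],v=.15); print(get_clock(),get_finger_gap(),get_force(),get_wrist_torque())
im=grab_frame("top"); crop("top",im,340,160,480,290,5,"d1")
im=grab_frame("side"); crop("side",im,320,60,460,190,5,"d2")
E
```

```text
3.6417
5.4917 0.007284775317267791 [ 0.46610531 -0.34263049  0.03940236] [-1.79972472e+02  2.37911122e-02  1.71389420e+02] [-1.2940303   0.06579347  2.67901679]
6.3833 0.007723030964778545 [-0.12680815  0.22041025 -4.74945721] [-0.03160295 -0.00292678  0.00923129]
```

View pics/d1.png

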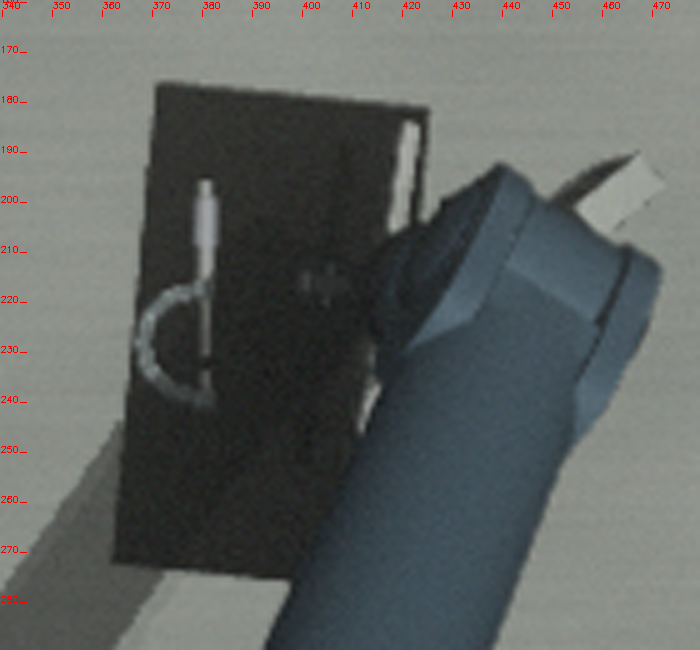

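View pics/d2.png

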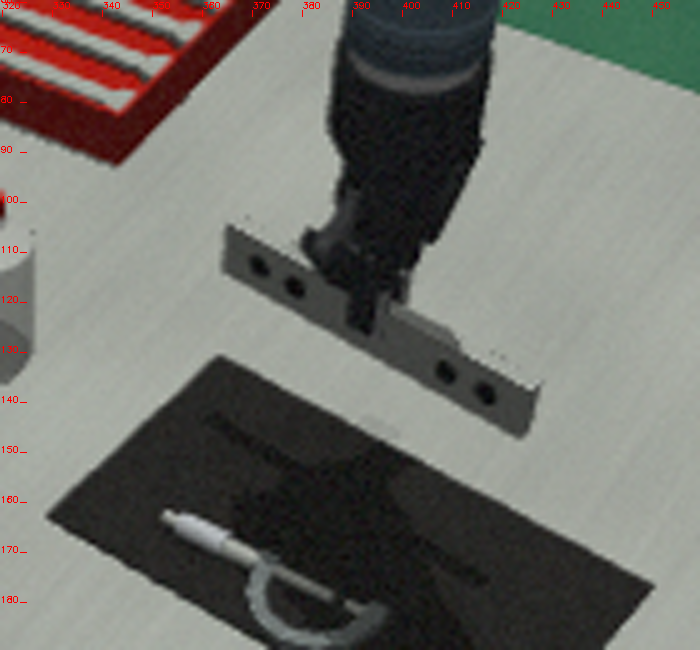

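```bash
cat >> h.py <<'E'
YAW=-2.8
_ex,_ey=R(YAW).T
# origin from near-left/right corner mean
_O=(np.array([.4932,.2473])+np.array([.4795,-.0526]))/2+.075*_ex
def W(x,y,z): return [*( _O+x*_ex+y*_ey),z]
def C(p): return (np.array(p)[:2]-_O)@np.array([_ex,_ey]).T
E
python3 - <<'E'
from h import *
np.set_printoptions(precision=4,suppress=True)
ori=[180,0,90+YAW]
move_ptp(W(-.066,.026,.17),ori); print(get_clock(),C(get_ee_pos()),get_ee_rot())
line_to(W(-.066,.026,.0895),v=.1,threshold=6); print(get_clock(),C(get_ee_pos()),get_ee_pos(),get_ee_rot(),get_force())
im=grab_frame("side"); crop("side",im,190,170,350,320,5,"e1")
im=grab_frame("top"); crop("top",im,200,145,330,220,6,"e2")
E
```

```text
8.5333 [-0.0657  0.025 ] [179.995    0.03    87.1261]
9.4917 [-0.0652  0.0263] [0.4974 0.1231 0.0901] [179.9094  -0.0354  87.1917] [-0.3931  0.4742 -5.3684]
```

View pics/e1.png

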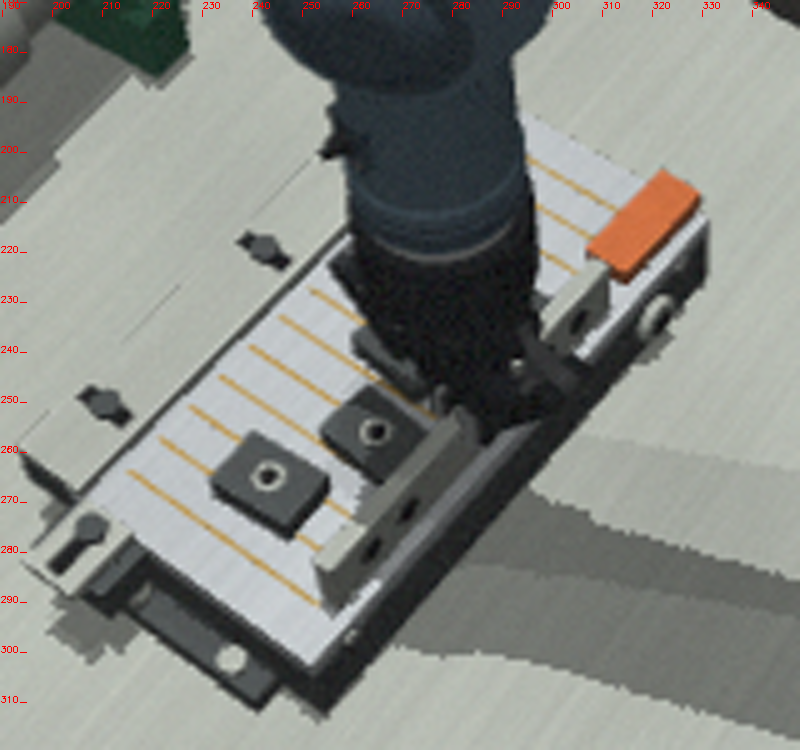

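View pics/e2.png

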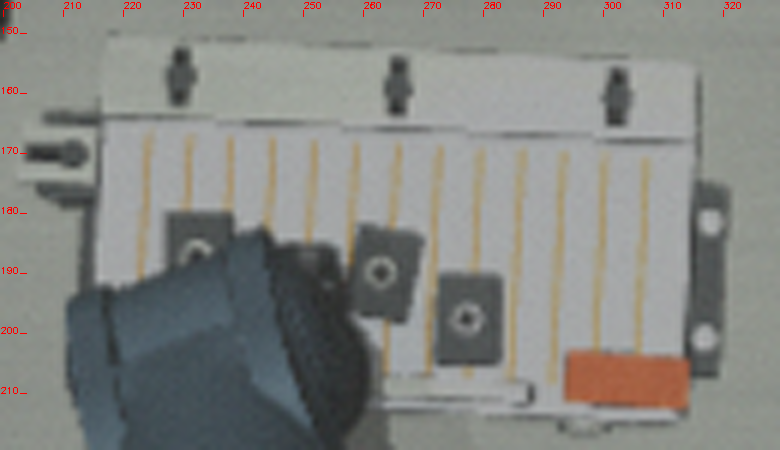

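```bash
python3 - <<'E'
from h import *
np.set_printoptions(precision=4,suppress=True)
def st(m): print(m,round(get_clock(),2),C(get_ee_pos()),get_ee_pos()[2],get_ee_rot()[2],get_force(),get_wrist_torque())
z=.0895
print(line_to(W(-.03,.026,z),v=.03,threshold=12)); st("a")
print(line_to(W(-.002,.026,z),v=.025,threshold=12)); st("b")
print(line_to(W(.022,.026,z),v=.01,threshold=6)); st("c")
pause(.3); st("d")
E
```

```text
False
a 10.94 [-0.0314  0.0259] 0.08911339957713575 87.22473454392974 [-5.3829  0.5042 -2.9112] [-0.0223  1.1679 -0.0126]
False
b 12.21 [-0.0017  0.0259] 0.08941567030685861 87.1991724889702 [-1.8183  0.4107 -6.3917] [0.0505 0.4594 0.0056]
True
c 12.82 [-0.0033  0.0255] 0.0880088043222311 87.21148770944104 [-0.2193 -0.2549 -4.9741] [-0.0331  0.0077 -0.0267]
d 13.12 [-0.0041  0.0252] 0.08741430768332079 87.19847217160182 [ 3.0183 -0.7514  2.6758] [ 0.0481 -0.6943 -0.0186]
```

```bash
cat >> h.py <<'E'
np.set_printoptions(precision=4,suppress=True)
def fm(n=6,dt=.02):
    a=[]
    for _ in range(n): a.append(get_force()); pause(dt)
    return np.mean(a,0),np.std(a,0)
def st(m):
    f,s=fm(); print(m,round(get_clock(),2),C(get_ee_pos()),get_ee_pos()[2],get_ee_rot()[2],"F",f,s)
E
python3 - <<'E'
from h import *
z=.0895
line_to(W(-.004,.026,z),v=.02); st("a"); pause(.2); st("b")
im=grab_frame("side"); crop("side",im,190,170,350,320,5,"f1")
im=grab_frame("top"); crop("top",im,200,145,330,220,6,"f2")
E
```

```text
a 13.64 [-0.0056  0.0257] 0.08826513822047817 87.2628024201148 F [-0.0857  0.2381 -5.2972] [0.3044 0.6731 0.5601]
b 13.94 [-0.0042  0.0259] 0.0893691286769492 87.23663290855615 F [ 0.1248  0.2118 -5.038 ] [0.416  0.4195 0.4689]
```

View pics/f1.png

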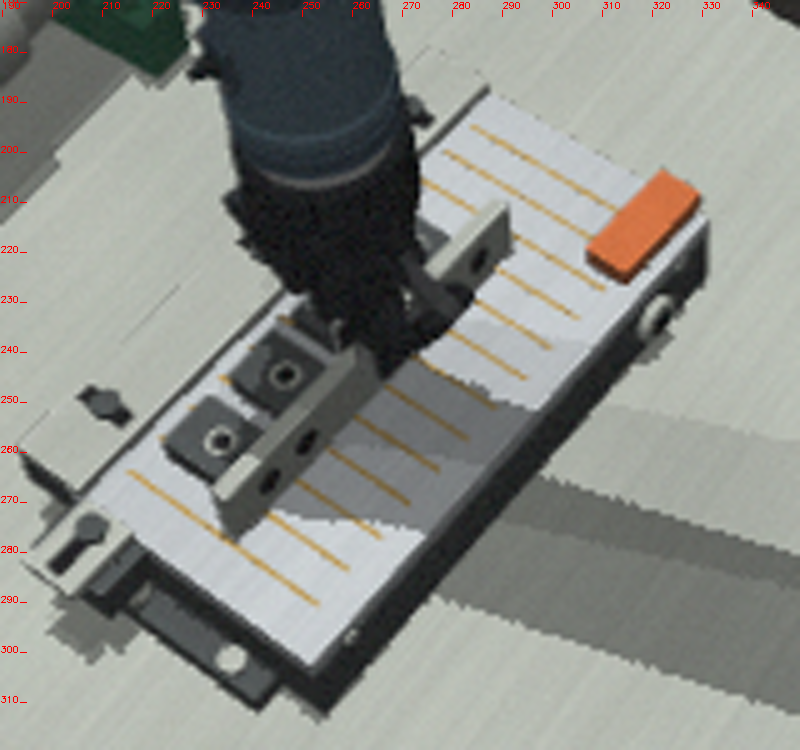

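View pics/f2.png

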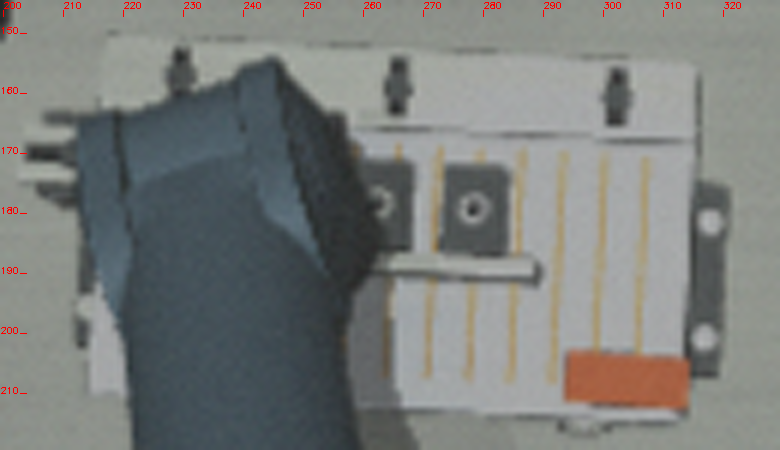

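```bash
python3 - <<'E'
from h import *
z=.0895
line_to(W(.007,.026,z),v=.02); f,_=fm(4); print("s",get_clock(),C(get_ee_pos()),f)
hold=0
x=.007
while x<.026:
    x+=.001
    line_to(W(x,.026,z),v=.01); f,_=fm(5); print(round(x,4),round(get_clock(),2),C(get_ee_pos()),get_ee_pos()[2],get_ee_rot()[2],f,get_wrist_torque())
    if -(f[:2]@_ex)>6: break
E
```

```text
s 14.8083 [0.0039 0.0261] [-5.1968  0.5103 -1.8929]
0.008 15.14 [0.0045 0.0261] 0.08865824719781296 87.27505355757246 [-6.3496  0.3288 -0.9845] [ 0.0644  1.3242 -0.0226]Traceback (most recent call last):
  File "<stdin>", line 9, in <module>
NameError: name '_ex' is not defined. Did you mean: 'hex'?
```

```bash
sed -i 's/_ex/ex/g;s/_ey/ey/g' h.py; python3 - <<'E'
from h import *
z=.0895
x=.008
f,_=fm(3); print(get_clock(),C(get_ee_pos()),f)
while x<.020:
    x+=.001
    line_to(W(x,.026,z),v=.01); f,_=fm(4); print(round(x,4),round(get_clock(),2),C(get_ee_pos()),get_ee_pos()[2],get_ee_rot()[2],f,get_wrist_torque())
    if -(f[:2]@ex)>8: break
E
```

```text
15.1917 [0.0044 0.0261] [-5.9583  0.0326 -1.1286]
0.009 15.51 [0.0055 0.0261] 0.08859272502790279 87.27991204809574 [-5.5215  0.606  -2.3083] [ 0.0789  1.3023 -0.0437]
0.01 15.82 [0.0066 0.0261] 0.08855536880000746 87.28027605435666 [-5.7142 -0.1335 -2.0921] [0.0226 1.2161 0.0047]
0.011 16.14 [0.0076 0.0262] 0.08852504234563059 87.28098026307653 [-5.2834  0.3607 -2.1893] [0.0847 1.1559 0.0346]
0.012 16.46 [0.0086 0.0262] 0.08848648266816103 87.28051352971458 [-5.0882  0.3897 -2.5431] [ 0.0325  1.194  -0.0031]
0.013 16.77 [0.0096 0.0261] 0.08848478340760438 87.28156400210736 [-5.7763  0.4035 -2.7736] [0.1303 1.1636 0.012 ]
0.014 17.09 [0.0107 0.0261] 0.08848610545810648 87.28111120116989 [-5.2186  0.5456 -2.6587] [0.0665 1.089  0.0373]
0.015 17.41 [0.0117 0.0262] 0.08849445723053591 87.28170175237369 [-5.0438  0.2414 -2.2466] [0.1103 1.2049 0.0255]
0.016 17.73 [0.0127 0.0262] 0.08846743676320447 87.28068014276008 [-5.4495  0.4706 -2.4186] [0.0386 1.1384 0.0493]
0.017 18.04 [0.0137 0.0262] 0.0884430549665552 87.28164782413735 [-5.2902  0.4651 -2.8262] [0.0736 1.1306 0.0238]
0.018 18.36 [0.0147 0.0262] 0.0884501490808506 87.28415063925598 [-5.6253  0.1679 -2.6646] [ 0.0861  1.1675 -0.0235]
0.019 18.68 [0.0153 0.0262] 0.0884574890084362 87.27478434071585 [-6.0665  0.3137 -1.8224] [0.108  1.2696 0.0211]
0.02 18.99 [0.0153 0.0262] 0.08840880878226196 87.27693378734641 [-7.3825  0.4782 -0.4285] [ 0.0695  1.6661 -0.0041]
```

```bash
python3 - <<'E'
from h import *
z=.0895
x=.020
while x<.027:
    x+=.001
    line_to(W(x,.026,z),v=.01); f,_=fm(4); print(round(x,4),round(get_clock(),2),C(get_ee_pos()),get_ee_pos()[2],get_ee_rot()[2],f,get_wrist_torque())
    if -(f[:2]@ex)>12.5: break
pause(.5); st("hold")
im=grab_frame("side"); crop("side",im,190,170,350,320,5,"g1")
im=grab_frame("top"); crop("top",im,200,145,330,220,6,"g2")
E
```

```text
0.021 19.31 [0.0154 0.0262] 0.08831844668841074 87.28299295084116 [-9.387   0.3764  1.5113] [ 0.0455  2.0903 -0.0064]
0.022 19.62 [0.0155 0.0262] 0.0882476982757676 87.28836730377297 [-10.6946   0.4218   2.7213] [ 0.0301  2.3894 -0.0745]
0.023 19.94 [0.0156 0.0262] 0.08815603858330275 87.28882616460406 [-12.2546   0.4072   3.764 ] [ 0.0461  2.7376 -0.0391]
0.024 20.26 [0.0156 0.0262] 0.08807929129623136 87.2935233544805 [-14.0239  -0.4107   5.3628] [ 0.0806  3.1063 -0.0159]
hold 20.86 [0.0156 0.0262] 0.08808009715321342 87.29659995741098 F [-13.8459  -0.0595   5.3846] [0.5622 0.5751 0.6831]
```

View pics/g1.png

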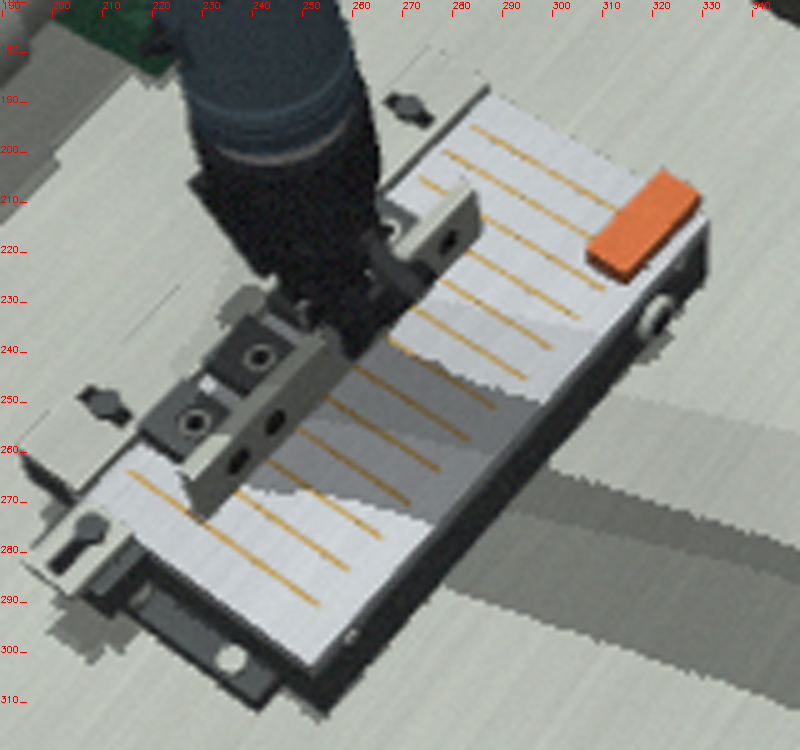

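View pics/g2.png

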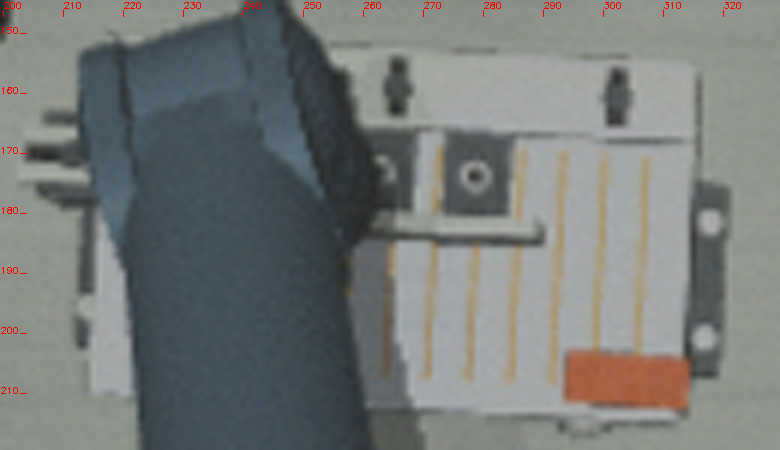

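```bash
python3 - <<'E'
from h import *
ori=[180,0,90+YAW]
line_to(W(.008,.026,.0895),v=.04); line_to(W(-.008,.026,.0905),v=.06); line_to(W(-.008,.026,.15),v=.12);
line_to(W(.03,-.20,.16),v=.2); st("up")
im=grab_frame("side"); crop("side",im,190,120,350,270,5,"i1")
im=grab_frame("top"); crop("top",im,200,145,330,220,6,"i2")
E
```

```text
up 23.97 [ 0.0299 -0.1976] 0.159777976744692 87.42652712846505 F [ 0.3602  0.5434 -5.2729] [0.5011 0.5727 0.4938]
```

View pics/i1.png

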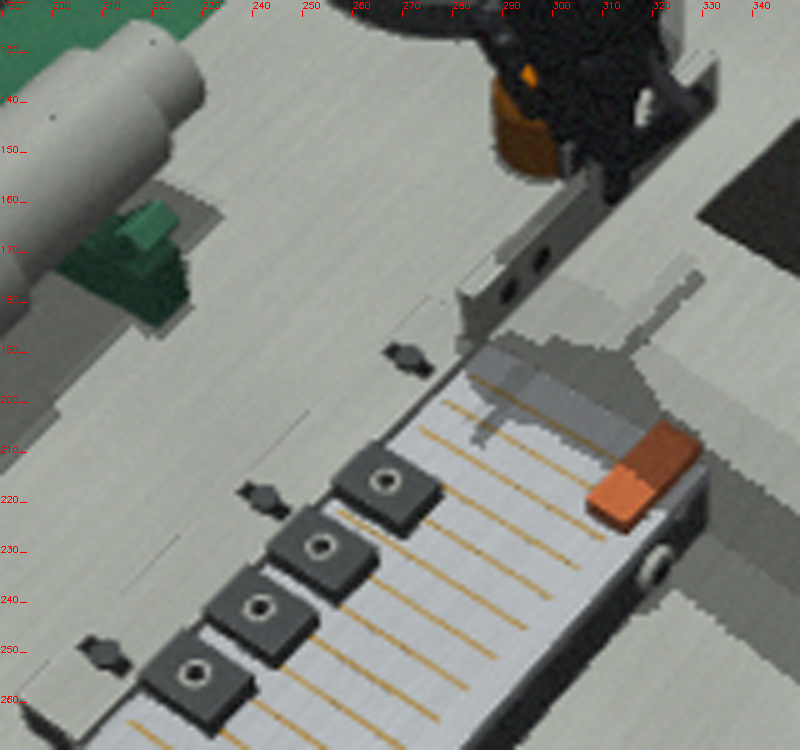

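View pics/i2.png

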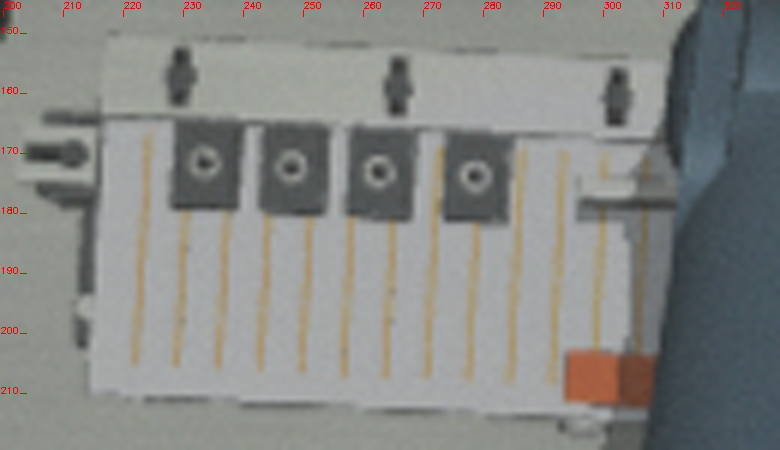

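```bash
python3 - <<'E'
from h import *
b=np.array([[204,162],[291,168],[379,172],[475,177]])/6+[200,145]-.5
print([C(p) for p in unproj("top",b,.066)])
b=np.array([[195,674],[260,608],[321,546],[386,480]])/5+[190,120]-.5
print([C(p) for p in unproj("side",b,.066)])
# bar left end top corner, in pictures
print(C(unproj("top",(np.array([[578,187]])/6+[200,145]-.5),.1605)[0]), C(get_ee_pos()))
E
```

```text
[array([0.0423, 0.0975]), array([0.0413, 0.0537]), array([0.0414, 0.0096]), array([ 0.0411, -0.0385])]
[array([0.0417, 0.0978]), array([0.0417, 0.0533]), array([0.0418, 0.0097]), array([ 0.0419, -0.0387])]
[ 0.0296 -0.0965] [ 0.03   -0.1983]
```

```bash
python3 - <<'E'
from h import *
line_to(W(.042,-.174,.15),v=.1); line_to(W(.042,-.174,.091),v=.08); st("down")
line_to(W(.042,-.140,.091),v=.04); st("p1")
line_to(W(.042,-.105,.091),v=.03); st("p2")
im=grab_frame("side"); crop("side",im,190,150,350,300,5,"j1")
im=grab_frame("top"); crop("top",im,200,145,330,220,6,"j2")
E
```

```text
down 25.5 [ 0.0429 -0.174 ] 0.0919076049949313 87.23421150504791 F [ 0.2027  0.6342 -4.8932] [0.7664 0.2975 0.5492]
p1 26.6 [ 0.0419 -0.1402] 0.09092364961456 87.21319243049138 F [-0.3258 -0.1453 -4.5113] [0.3788 0.398  0.45  ]
p2 28.02 [ 0.0419 -0.1049] 0.09094736682006242 87.2293985394525 F [-0.4448 -3.3602 -4.5728] [0.2797 0.313  0.4241]
```

View pics/j1.png

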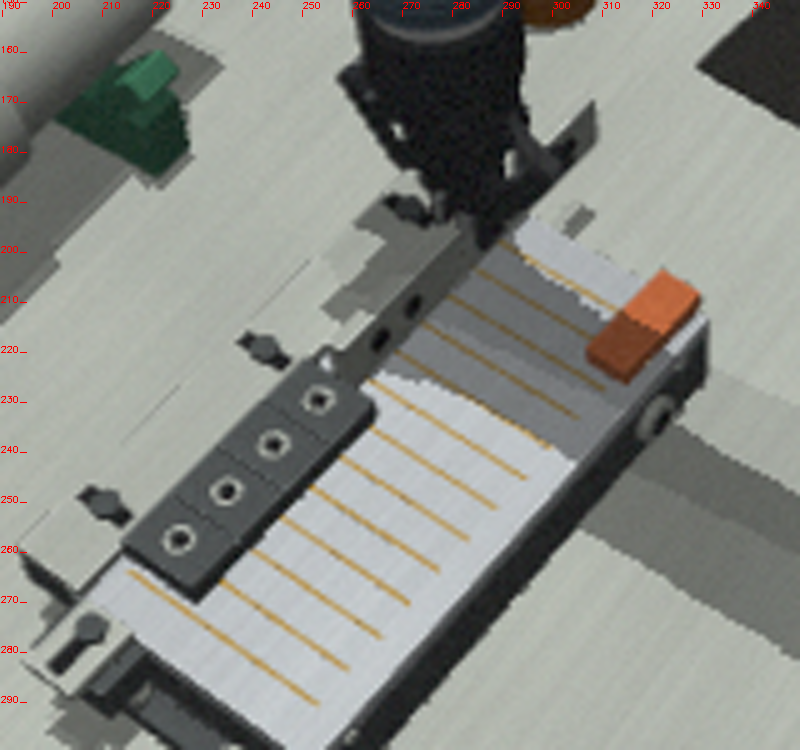

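View pics/j2.png

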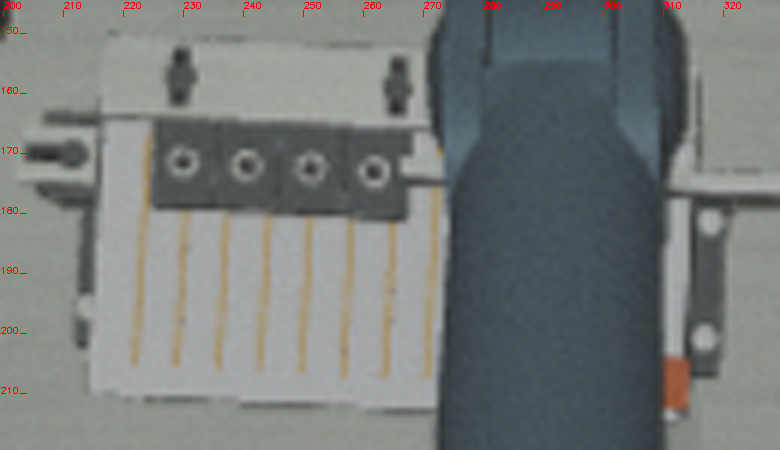

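```bash
python3 - <<'E'
from h import *
y=-.105
while y<-.066:
    y+=.002 if y<-.0925 else .001
    line_to(W(.042,y,.091),v=.02 if y<-.0925 else .01); f,_=fm(3); p=C(get_ee_pos()); F=-(f[:2]@ey)
    print(round(y,4),round(get_clock(),2),p,get_ee_pos()[2],round(F,2),f)
    if F>8: break
E
```

```text
-0.103 28.42 [ 0.042  -0.1031] 0.09102361881947413 3.9 [-0.686  -3.8724 -4.3449]
-0.101 28.72 [ 0.042  -0.1009] 0.0909818280891213 3.62 [ 0.0736 -3.6266 -3.9962]
-0.099 29.02 [ 0.042  -0.0988] 0.0909644871538691 3.57 [ 0.285  -3.5859 -4.4622]
-0.097 29.32 [ 0.042  -0.0968] 0.09097826978079822 4.26 [ 0.0542 -4.2634 -4.5949]
-0.095 29.62 [ 0.042  -0.0948] 0.09096665733866331 4.43 [-0.0523 -4.4331 -4.4754]
-0.093 29.92 [ 0.042  -0.0928] 0.090979651815944 4.0 [-0.2445 -3.9918 -4.2913]
-0.091 30.32 [ 0.042  -0.0908] 0.09096703008768828 3.56 [ 0.1482 -3.5673 -4.5672]
-0.09 30.62 [ 0.042  -0.0899] 0.0909580963665788 3.79 [ 0.0382 -3.7921 -4.1665]
-0.089 30.92 [ 0.042  -0.0888] 0.09098445597213045 3.49 [-0.1084 -3.4912 -4.7929]
-0.088 31.22 [ 0.042  -0.0878] 0.09097206542667555 4.04 [-0.3221 -4.0244 -3.9998]
-0.087 31.52 [ 0.042  -0.0868] 0.09097550683807132 4.2 [ 0.6073 -4.2338 -4.3411]
-0.086 31.82 [ 0.042  -0.0858] 0.09098890981129153 3.69 [-0.1275 -3.692  -4.0571]
-0.085 32.12 [ 0.042  -0.0848] 0.09100441964842228 4.43 [-0.2273 -4.4223 -4.5576]
-0.084 32.42 [ 0.042  -0.0838] 0.0909957895
[... 312 characters left out ...]
 0.09096878877770455 4.29 [-0.7677 -4.2599 -4.6567]
-0.079 33.92 [ 0.042  -0.0788] 0.09099451657253871 3.93 [ 0.1384 -3.9455 -4.564 ]
-0.078 34.22 [ 0.042  -0.0778] 0.0909774700276573 3.88 [-0.0002 -3.8815 -4.2166]
-0.077 34.52 [ 0.042  -0.0768] 0.0910164279882024 3.59 [-0.1164 -3.5844 -4.97  ]
-0.076 34.82 [ 0.042 -0.076] 0.09100982951276171 3.57 [ 0.4627 -3.6009 -3.9348]
-0.075 35.12 [ 0.042 -0.076] 0.09102871893643173 5.5 [-0.7574 -5.4717 -3.7882]
-0.074 35.42 [ 0.0419 -0.0759] 0.09109651060677831 6.43 [-0.9324 -6.3917 -3.4593]
-0.073 35.72 [ 0.0419 -0.0758] 0.09112801034568448 7.92 [-0.5882 -7.8978 -3.4135]
-0.072 36.02 [ 0.0419 -0.0758] 0.09120151214425619 9.28 [-1.3326 -9.2239 -2.0296]
```

```bash
python3 - <<'E'
from h import *
y=-.072
while y<-.068:
    y+=.001
    line_to(W(.042,y,.091),v=.01); f,_=fm(4); F=-(f[:2]@ey)
    print(round(y,4),round(get_clock(),2),C(get_ee_pos()),round(F,2),f)
    if F>12: break
pause(.6); st("hold")
im=grab_frame("side"); crop("side",im,190,150,350,300,5,"k1")
im=grab_frame("top"); crop("top",im,200,145,330,220,6,"k2")
E
```

```text
-0.071 36.33 [ 0.0419 -0.0757] 9.91 [-1.6635 -9.8451 -2.1938]
-0.07 36.65 [ 0.0419 -0.0757] 10.89 [ -1.6871 -10.8166  -1.5466]
-0.069 36.97 [ 0.0419 -0.0756] 12.51 [ -1.3009 -12.4583  -1.5015]
hold 37.67 [ 0.0419 -0.0756] 0.09136780882928007 87.03325322825228 F [ -1.9853 -12.1909  -0.8364] [0.421  0.4531 0.6853]
```

View pics/k1.png

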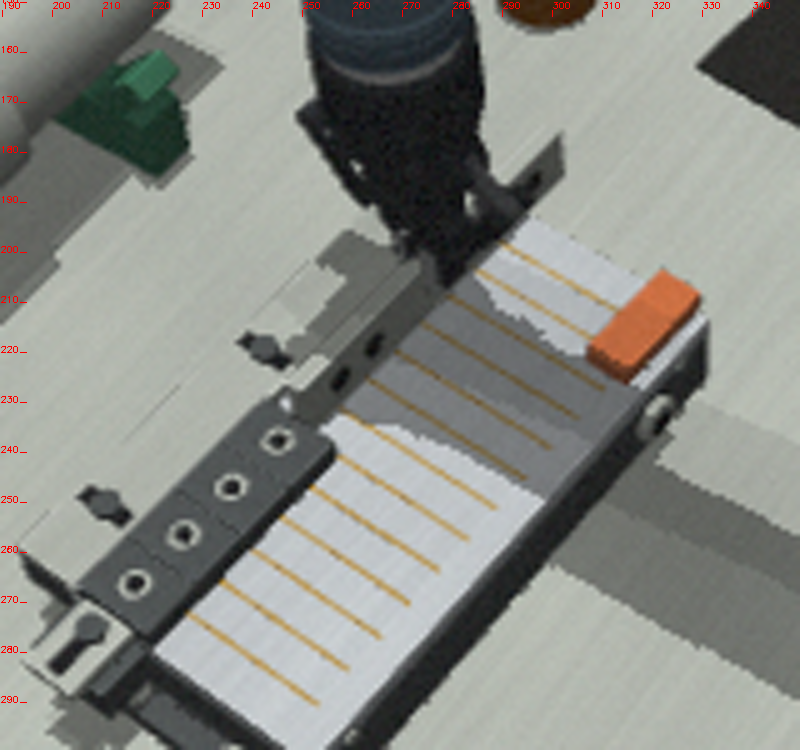

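View pics/k2.png

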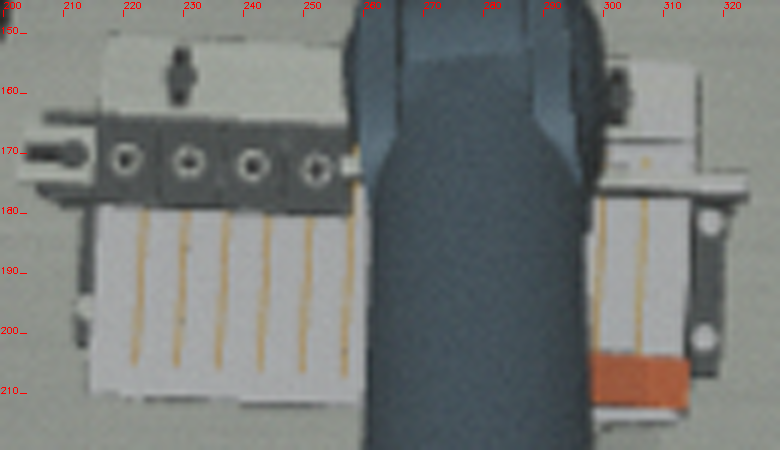

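```bash
python3 - <<'E'
from h import *
line_to(W(.042,-.082,.091),v=.04); line_to(W(.042,-.115,.091),v=.08); line_to(W(.042,-.115,.17),v=.12)
c=[.466,-.3422]
move_ptp([*c,.16],[180,0,171.4]); st("above")
im=grab_frame("top"); crop("top",im,200,145,330,220,6,"l2")
line_to([*c,.05],v=.1); print(line_to([*c,.036],v=.02,threshold=4)); st("touch")
E
```

```text
above 41.48 [-0.0731 -0.4389] 0.1599058622152263 171.496863984947 F [ 0.1839  0.2801 -5.1565] [0.5638 0.4963 0.1947]
True
touch 43.43 [-0.0738 -0.4401] 0.03936822200631898 171.40365974534745 F [0.2059 0.0996 5.4667] [0.3001 0.3184 0.4228]
```

View pics/l2.png

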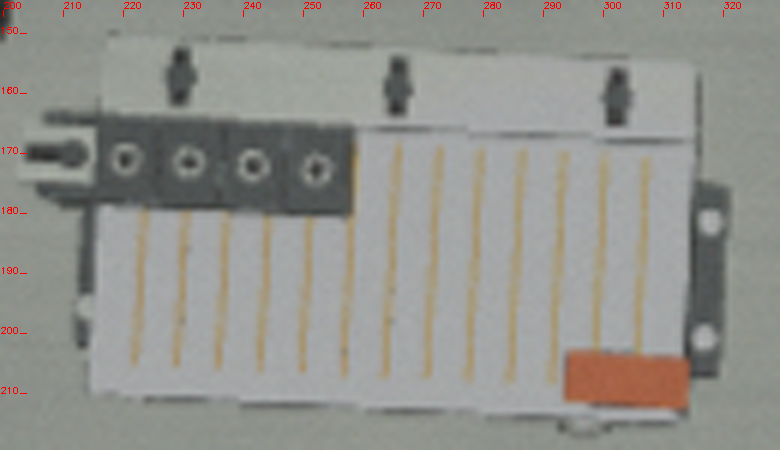

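```bash
python3 - <<'E'
from h import *
open_gripper(); pause(.2); p=get_ee_pos(); line_to([p[0],p[1],.2],v=.12); move_ptp([.40,0.0,.30],[180,0,150]); pause(.3); st("end")
im=grab_frame("side"); crop("side",im,190,120,460,320,2.9,"m1") if 0 else cv2.imwrite("pics/m1.png",im[:,:,::-1])
im=grab_frame("top"); crop("top",im,200,145,440,285,3,"m2")
E
```

```text
end 47.62 [-0.1564 -0.1018] 0.29984214913101237 149.9576315886495 F [-0.0919 -0.1866  0.056 ] [0.2912 0.5399 0.3459]
```

View pics/m1.png

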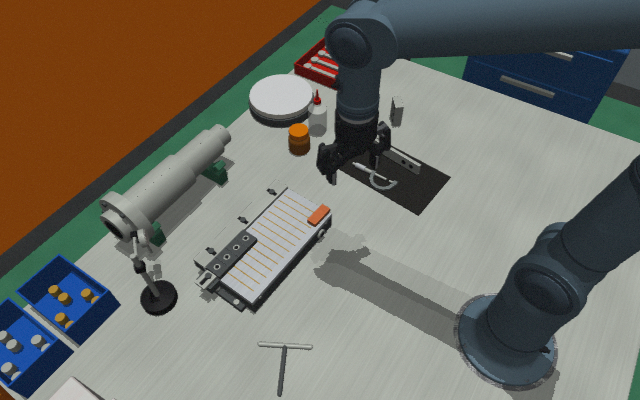

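View pics/m2.png

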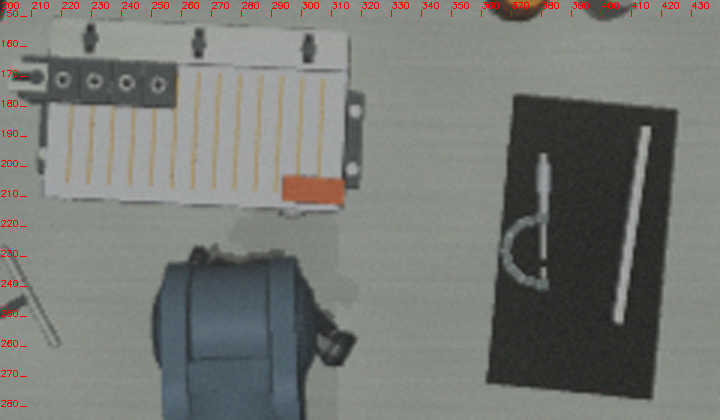

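```bash
python3 - <<'E'
from h import *
b=np.array([[125,159],[189,163],[253,166],[316,170]])/6+[200,145]-.5
print([C(p) for p in unproj("top",b,.066)])
finish_job()
E
```

```text
[array([0.042 , 0.1372]), array([0.0415, 0.105 ]), array([0.0414, 0.0728]), array([0.0409, 0.0412])]
the job is handed in; nothing more can be done
```

The job is done and handed in: the four blanks are squared up in a row against the rail and the end stop. The parallel is back on its mat where it was, standing up. No verdict was reported, so what follows rests on my own readings and pictures.

- **Pressing:** I pushed the blanks to the rail with the parallel's long face and held at about 14 N. I then closed the row up with the parallel's end and held at about 12 N against the stop. Each press held for at least 0.6 s. These are forces at the tool. After sliding friction, the rail and stop each got an estimated 7–13 N. The parallel stalled at both, which shows the row was pressed home.
- **Row:** The last top view puts the blank centres at 41–42 mm along the chuck's x. They are spaced 32 mm apart with no visible gaps, and blank1 is at about y = 137 mm in the chuck frame. These positions are only good to about 2 mm, so I judged squareness by eye.
- **Bystanders:** Nothing else visible had moved in the last pictures. The robot was holding nothing and clear of everything, with its force reading near zero. The robot's clock stood at about 48 s of the 72 s allowed.
- **What disagreed:** During the rail push one force-threshold stop tripped early, and the arm settled about 2 mm lower. Upward force of up to about 10 N in that push suggests the parallel rubbed on the chuck face. I corrected the height and used small position steps with force readings instead. I ran the second push slightly higher.

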